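# Fit and tension the blade of a bench frame saw

### The arm

A 6-joint arm with a two-finger parallel gripper is mounted at the origin on a cart in front of the work surface, level with it; the furniture and walls round the work are solid. World frame = base frame: x ahead of the robot, y to its left, z up, the work surface at z = 0. Lengths are in m, angles in rad, forces in N, time in s.
With the tool pointing down it reaches from about 0.375 to 0.925 m from the base axis. Payload 5.7 kg.
Tool frame: the origin (TCP) lies between the finger pads; the fingertips stand 14 mm ahead of it and the grasp point (between the pads) lies 5 mm behind it (ctrl.tip_reach is the distance from the TCP to the fingertips, in m); z points along the fingers, y is the direction in which the jaws open and shut (so a half turn about z gives the same grasp; the last joint's range is limited). The gripper opens to 88 mm and grips with 3 to 60 N. Pads are 20 mm wide; open, the fingers measure 115 mm over their backs; the gripper's body (75 mm by 178 mm) begins 61 mm behind the grasp point.
Start: joints at [1.206, 0.359, 1.51, -0, 1.272, -0.115], TCP at [0.148, 0.581, 0.237] pointing down, gripper open.
Joint ranges: [-2.97, 2.97], [-1.01, 2.36], [0.21, 2.38], [-0.96, 4.11], [0.2, 2.71], [-2.98, 2.98]. Speed limits (rad/s): [2.39, 2.39, 3.14, 3.14, 3.14, 3.14].

### API

Orientations are given as a unit quaternion [w, x, y, z].
In Python, from plant import ctrl, imaging gives the robot as it stands.
- The arm moves only by the tool drive_tool, never from a script. Its argument "rows" is a list that holds one entry, the list of rows, each a list of 7 numbers: the shift along the tool's x, y, z in mm, then the turn, a rotation vector about the tool's x, y, z in degrees, then the finger opening in mm, from 0 to 87.8. A call has 1 to 20 rows; each row is the pose to reach, as a shift and turn from the pose measured when the call began, along the tool's axes at that moment; what a row does not reach only later rows make up. A row lasts 1/8 s, in which the tool goes at most 62.5 mm and 10.7 degrees, less where a joint would pass 70% of its speed; a pose out of reach is approached as far as the arm can. A call with a gripper value outside its range is refused whole. The fingers move at their own pace and stop on an object; the grip force is fixed at half the most. Time passes only in rows, so rows that repeat a pose let the fingers close. It gives the time, the measured TCP pose, the force and the opening at its end, in the units of the state.
- ctrl.get_state(): the state, without advancing time (a new reading comes with each control period).
- imaging.capture(name): name is "side" or "top" or "wrist"; returns the picture (384x512x3 uint8, red, green, blue); there is no depth.
- imaging.camera_model(name): a dict with "vfov" (degrees; the focal length in pixels is half the picture's height over the tangent of half this angle, whatever the lens; pixels are square), "cx", "cy" (the principal point, pixels), "xyz" and "attitude" of the camera in the world; the wrist camera has in their place "mount" (4x4, takes a point from camera to tool coordinates, whose origin is the TCP and whose axes are the flange's). Camera axes: x right, y down, z forward; pixel columns grow to the right and rows downward; lengths in m; the calibration is good to about 2 mm. The wrist camera is an equidistant fisheye: a pixel r from the principal point sees the ray r / f radians off the axis. A picture is of the moment at which its call begins: read the wrist's pose just before it. camera_model takes no time and is no camera call.
- ctrl.sign_off(): hands the job in, once; it reports no verdict.
The state is a dict: "time_s": time; "joint_positions": joint angles; "joint_velocities": joint speeds; "tau": joint torques, N m; "tool_pos": TCP position; "eef_rot": TCP orientation; "contact_force": force on the tool from outside, world axes, zero at the start; "torque": the same for the moment, N m; "grip_width": opening from 0.0 (shut) to 1.0 (fully open).
Only numpy, scipy, OpenCV 4.12 (cv2) and the standard library are available. Lean on these libraries where they do the work, as an engineer would, in place of code of your own. Each camera call takes 0.05 s, during which the arm holds its last target.

### The job

Fit the blade of the little bench frame saw: take the blade from the wooden rest, drop its end slots over the saw's two studs so that it lies flat on both seats, and let go. Then wind the handwheel clockwise by its handle until the blade is taut and the handle has come to a firm, set feel (a push of about 13 N along its circle, some 5 N more than it takes to run free), without overtightening, and let go. Leave the other things on the bench where they are.

Things in the scene. Friction and masses are not known exactly. Their poses are not given: they have to be found in the camera images.
- saw: small bench frame saw, bolted down: grey bed 60 x 194 x 12 mm with a rib up to 22 mm along its middle, fixed head at one end, gear head (44 x 36 mm, 58 mm high) with handwheel at the other; the blade lies flat between. Origin: on the worktop under the span. y: along the blade, from the handwheel to the fixed head; z up; x across. Round and under the blade's middle the space is open
- stud_fixed (a point): stud of the fixed head: upright pin, 6 mm diameter, 9.5 mm high, its top 2.5 mm tapered. The point is the foot of the pin, on its flat seat (24 x 22 mm), 41 mm from the saw's origin along +y and 50 mm above the worktop. Axes as the saw's
- stud_slide (a point): the like stud on the sliding stud block, towards the handwheel: foot of the pin, on the same line and at the same height; it starts 81 to 83 mm from the fixed stud, so the blade's slots drop over both with 5 to 7 mm of slack
- stud_block: sliding steel block (24 x 24 mm seat) that carries that stud; the screw draws it towards the handwheel through a stiff spring, so once the blade is taut it stops and the spring loads the blade. Origin: 14 mm below the foot of its stud, axes as the saw's
- wheel_axis (a point): point on the handwheel's upright axis, 98 mm from the saw's origin along -y, 101 mm above the worktop (the height of the handle's middle). Axes as the saw's
- handle_mid (a point): middle of the handwheel's upright wooden handle: round grip, 14 mm diameter, 46 mm tall (78 to 124 mm above the worktop), 26 mm off the wheel's axis, turning freely on its own pin. Tightening turns the wheel clockwise seen from above, and draws the stud block away from the fixed head by about 17 mm a turn
- wheel: spoked handwheel, 64 mm diameter, rim top 75 mm above the worktop; origin on its axis. Stiff, stays where it is left. Run free, the handle needs a push of 7 to 8 N along its circle; once the blade is taut this climbs by 1 N for each 10 N of blade tension, the set tension coming about 2 rad on: 5 to 5.5 N above free (12.5 to 13 N). Less than 4 N above is slack, more than 7 N too tight
- blade: flat plain steel blade, 112 mm long (y) by 20 mm wide (x), 3 mm thick, fine teeth on one edge, a lengthwise slot 14 x 9 mm near each end. Slot middles 40 mm, slot outer edges 47 mm either side of its middle. Origin: middle of its underside. It lies flat on the rest's rails, underside 28 mm above the worktop. Either way round will do
- blade_rest: fixed wooden rest: board 56 x 78 x 8 mm with two rails (10 mm wide, along its x, at y = -32 and +32 mm, tops 28 mm above the worktop) with 6 mm stops at their ends; the blade lies across the rails, 20 mm clear of the board between them. Origin: middle of its underside
- oil_can: bystander: turned brass-coloured oil pot, 31 x 31 x 32 mm. Origin: middle of its underside
- driver: bystander: small screwdriver lying, 101 mm long. Origin: middle of its underside
- dish: bystander: round brass dish, 45 mm, 8 mm high. Origin: middle of its underside
- staker: bystander: round steel staking block, 42 mm, 20 mm high. Origin: middle of its underside
- cork: bystander: small cork-coloured bottle, 28 x 28 x 34 mm. Origin: middle of its underside
- tweezers: bystander: steel tweezers lying, 116 mm long. Origin: middle of its underside
- magnifier: bystander: dark hand magnifier lying, 56 x 116 x 12 mm. Origin: middle of its underside

How it is judged:
On the way, in this order (a step that is already met when the one before it is completed fails the run):
1. the blade lies flat on both seats with a stud through each slot, let go (x of blade in the frame of stud_fixed between -0.004 and 0.004 m and y of blade in the frame of stud_fixed between -0.048 and -0.032 m and z of blade in the frame of stud_fixed between -0.002 and 0.002 m and angle between the y axis of blade and the y axis of saw, either way round below 0.07 rad and angle between blade's own z axis and vertical below 0.04 rad and contact force between the fingers and blade below 0.1 N and linear speed of blade below 0.02 m/s), for 0.2 s.
2. the blade is wound taut, to a pull of 28 N or more (x of blade in the frame of stud_fixed between -0.004 and 0.004 m and y of blade in the frame of stud_fixed between -0.048 and -0.032 m and z of blade in the frame of stud_fixed between -0.002 and 0.002 m and angle between the y axis of blade and the y axis of saw, either way round below 0.07 rad and angle between blade's own z axis and vertical below 0.04 rad and contact force between blade and stud_block above 28 N), for 0.2 s.
At the end, for the whole second after the job is handed in: the blade lies flat on both seats (within 2 mm of height, 4 mm sideways, 0.07 rad of the saw's line) with a stud through each slot, at rest, and pulls on the sliding stud with 28 to 74 N (a handle feel about 3 to 7.5 N above free running) (all of step 2 and contact force between blade and stud_block below 74 N and linear speed of blade below 0.01 m/s); the robot touches nothing.
It fails at once if the blade is overtightened: more than 90 N on its stud (contact force between blade and stud_block above 90 N).
It fails at once if a bystander is shoved more than 30 mm from its place (distance of any of oil_can, driver, dish, staker, cork, tweezers, magnifier from where it was at the start of the episode above 0.03 m).
It also fails if it takes over 61 s, if anything falls off the work surface, if the arm or the gripper's body presses on something with over 40 N, if the wrist force passes 120 N, or if a joint passes its speed limit or range.

## Working session

There is one attempt and no reset: what is moved stays moved. The work goes in short steps, Python scripts to look and compute and a tool call to move; the robot and the scene stay as the last step left them, time stands still between calls to the robot, and variables do not carry over. Pictures are saved under pics/ and viewed, and the job is handed in when it is done.

Besides the shell and the picture viewer there is one more tool, called after "Call:" by a JSON object that holds its "method" and its "body", one argument or row to a line. drive_tool: Moves the arm, as the interface text tells. Its arguments: {"type":"object","properties":{"rows":{"type":"array"}},"required":["rows"]}

```bash
ls; mkdir -p pics; python3 - <<'E'
from plant import ctrl, imaging
import cv2
s=ctrl.get_state(); print(s)
for n in("side","top","wrist"):
    print(n,imaging.camera_model(n))
    cv2.imwrite(f"pics/{n}0.png",cv2.cvtColor(imaging.capture(n),cv2.COLOR_RGB2BGR))
E
```

```text
pics
{'time_s': 0.0, 'joint_positions': array([ 1.20590447e+00,  3.59532437e-01,  1.51141767e+00, -9.18147850e-06,
        1.27244145e+00, -1.15096851e-01]), 'joint_velocities': array([-1.42560161e-03,  8.79302365e-04, -5.51250108e-04, -7.25922005e-05,
        1.42110061e-03, -6.57287784e-04]), 'tau': array([ 8.33168051e-04, -5.15363467e+01, -2.70719701e+01,  6.76487968e-02,
        3.51831608e-02, -1.30632670e-04]), 'tool_pos': array([0.148102  , 0.5807737 , 0.23579882]), 'eef_rot': array([-2.09536591e-04,  1.24571641e-01,  9.92210208e-01, -8.74717463e-04]), 'contact_force': array([-0.73887549,  0.5659556 , -0.20939462]), 'torque': array([ 0.00325032, -0.03454255, -0.01102819]), 'grip_width': 1.0017009784411093}
side {'vfov': 47.10681061503556, 'cx': 256.7518644920595, 'cy': 188.29427178645307, 'xyz': array([ 0.21952138, -0.61865012,  0.67987955]), 'attitude': array([-0.4406408 ,  0.88525497, -0.13522063,  0.06224706])}
top {'vfov': 44.207886839193456, 'cx': 253.62708381963395, 'cy': 189.2574827051286, 'xyz': array([0.26676196, 0.11092281, 1.27527007]), 'attitude': array([-0.05845865,  0.70968565, -0.70052453,  0.04684281])}
wrist {'vfov': 65.70646984690485, 'cx': 255.37367820998998, 'cy': 190.65678952046218, 'mount': array([[ 2.13181745e-04, -9.65977261e-01, -2.58626925e-01,
         7.08903768e-02],
       [ 9.99999611e-01,  4.27154514e-04, -7.71148963e-04,
        -2.13585188e-04],
       [ 8.55386021e-04, -2.58626660e-01,  9.65976977e-01,
        -1.47724753e-01],
       [ 0.00000000e+00,  0.00000000e+00,  0.00000000e+00,
         1.00000000e+00]])}
```

View pics/top0.png

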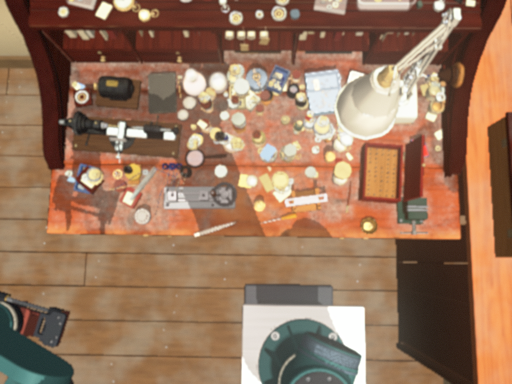

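View pics/side0.png

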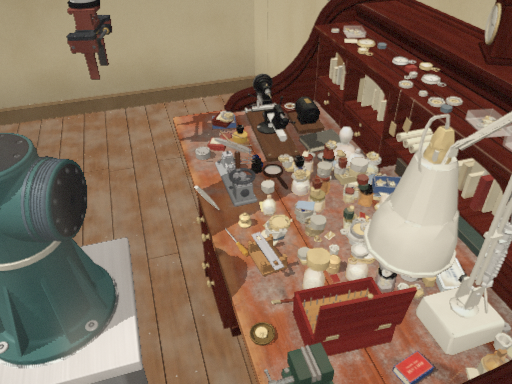

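View pics/wrist0.png

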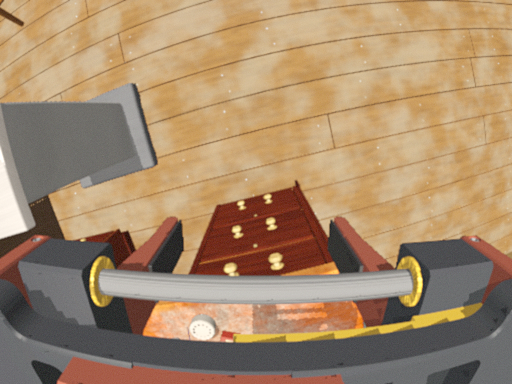

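```bash
cat > h.py <<'E'
import numpy as np, cv2
from scipy.spatial.transform import Rotation as R
from plant import ctrl, imaging
def q2R(q): return R.from_quat([q[1],q[2],q[3],q[0]]).as_matrix()
def tool():
    s=ctrl.get_state(); return s['tool_pos'].copy(), q2R(s['eef_rot'])
def cam(n,tp=None):
    m=imaging.camera_model(n)
    f=192/np.tan(np.radians(m['vfov'])/2)
    if n=='wrist':
        p,Rt=tp; M=m['mount']; return dict(C=p+Rt@M[:3,3],R=Rt@M[:3,:3],f=f,cx=m['cx'],cy=m['cy'],fe=True)
    return dict(C=m['xyz'],R=q2R(m['attitude']),f=f,cx=m['cx'],cy=m['cy'],fe=False)
def ray(c,uv):
    d=np.array([uv[0]-c['cx'],uv[1]-c['cy']])/c['f']
    if c['fe']:
        t=np.linalg.norm(d); v=np.array([*(d/max(t,1e-9)*np.sin(t)),np.cos(t)])
    else: v=np.array([*d,1.])
    v=c['R']@v; return v/np.linalg.norm(v)
def plane(c,uv,z):
    v=ray(c,uv); return c['C']+v*(z-c['C'][2])/v[2]
def proj(c,P):
    v=c['R'].T@(np.asarray(P)-c['C'])
    if c['fe']:
        r=np.hypot(v[0],v[1]); t=np.arctan2(r,v[2]); d=v[:2]/max(r,1e-9)*t
    else: d=v[:2]/v[2]
    return d*c['f']+[c['cx'],c['cy']]
def snap(n,fn):
    tp=tool() ; im=imaging.capture(n); cv2.imwrite(f'pics/{fn}.png',cv2.cvtColor(im,cv2.COLOR_RGB2BGR))
    np.savez(f'pics/{fn}.npz',p=tp[0],R=tp[1]); return im,cam(n,tp)
def load(n,fn):
    z=np.load(f'pics/{fn}.npz'); return cv2.cvtColor(cv2.imread(f'pics/{fn}.png'),cv2.COLOR_BGR2RGB),cam(n,(z['p'],z['R']))
def crop(fn,out,x0,y0,x1,y1,k):
    im=cv2.imread(f'pics/{fn}.png')[y0:y1,x0:x1]; cv2.imwrite(f'pics/{out}.png',cv2.resize(im,None,fx=k,fy=k,interpolation=cv2.INTER_CUBIC))
E
python3 - <<'E'
from h import *
crop('top0','top0c',150,140,350,240,4)
crop('side0','side0c',170,110,330,290,3)
c=cam('top')
for uv,z in [((222,195),.101),((185,197),.05),((307,199),.03),((290,200),.03),((325,198),.03)]: print(uv,plane(c,uv,z))
E
```

```text
(222, 195) [0.4274765  0.21070942 0.101     ]
(185, 197) [0.42800032 0.3119881  0.05      ]
(307, 199) [ 0.42920349 -0.00910826  0.03      ]
(290, 200) [0.42598304 0.0359022  0.03      ]
(325, 198) [ 0.43245443 -0.0567414   0.03      ]
```

View pics/top0c.png

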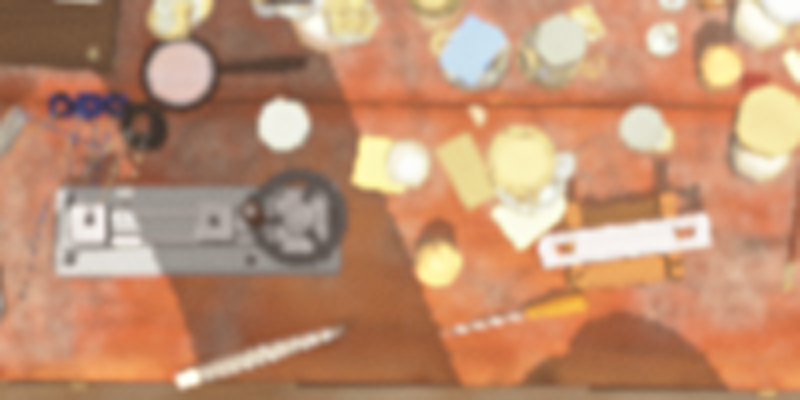

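View pics/side0c.png

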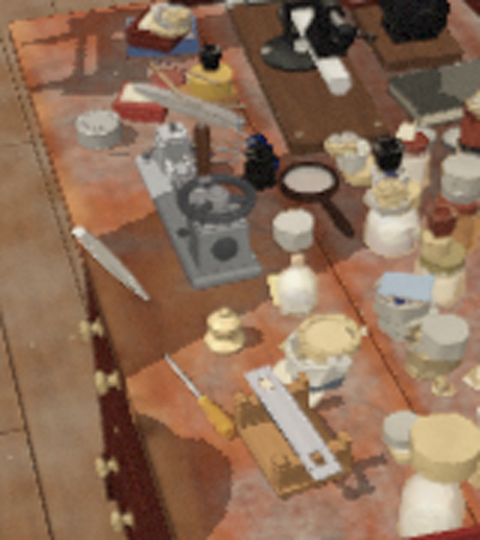

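```bash
cat >> h.py <<'E'
def goto(x,y,z,yaw,pr=True):
    "tool-frame shift (mm) & rotvec(deg) to TCP x,y,z with tool x at world yaw deg, tool z down"
    p,Rt=tool(); a=np.radians(yaw)
    X=np.array([np.cos(a),np.sin(a),0]);Z=np.array([0,0,-1.]);T=np.stack([X,np.cross(Z,X),Z],1)
    s=Rt.T@(np.array([x,y,z])-p)*1000; r=np.degrees(R.from_matrix(Rt.T@T).as_rotvec())
    print('shift',s.round(1),'rot',r.round(2)); return s,r
E
python3 -c "
from h import *
goto(.43,.30,.27,90)"
```

```text
shift [-342.6 -202.6  -33.8] rot [-7.000e-02  4.000e-02  7.569e+01]
```

Call:
{"method": "drive_tool", "body": {
  "rows": [
    [[-342,-202,-34,0,0,75.7,87],[-342,-202,-34,0,0,75.7,87],[-342,-202,-34,0,0,75.7,87],[-342,-202,-34,0,0,75.7,87],[-342,-202,-34,0,0,75.7,87],[-342,-202,-34,0,0,75.7,87],[-342,-202,-34,0,0,75.7,87],[-342,-202,-34,0,0,75.7,87],[-342,-202,-34,0,0,75.7,87],[-342,-202,-34,0,0,75.7,87]]
  ]
}}

```text
time_s: 1.4
tool_pos: [0.4286, 0.3014, 0.27]
eef_rot: [0.0, 0.706, 0.708, -0.001]
contact_force: [-0.4, -0.6, 0.0]
grip_width: 0.991
```

```bash
python3 -c "
from h import *
im,c=snap('wrist','w1'); print(tool(), ctrl.get_state()['time_s'])
goto(.43,.02,.25,90)"
```

```text
(array([0.42863387, 0.30146097, 0.27006876]), array([[-0.00276815,  0.99999562, -0.00104742],
       [ 0.99999523,  0.00276671, -0.00137155],
       [-0.00136865, -0.00105121, -0.99999851]])) 1.45
shift [-281.4    0.6   20.5] rot [-0.06  0.08  0.16]
```

View pics/w1.png

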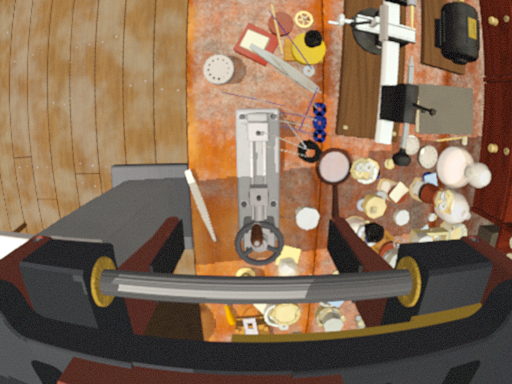

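Call:
{"method": "drive_tool", "body": {
  "rows": [
    [[-281,0,50,0,0,0,87],[-281,0,50,0,0,0,87],[-281,0,50,0,0,0,87],[-281,0,50,0,0,0,87],[-281,0,50,0,0,0,87],[-281,0,50,0,0,0,87],[-281,0,50,0,0,0,87]]
  ]
}}

```text
time_s: 2.33
tool_pos: [0.4294, 0.0214, 0.2206]
eef_rot: [-0.0, 0.706, 0.708, -0.001]
contact_force: [-0.0, -0.3, -0.4]
grip_width: 0.988
```

```bash
python3 -c "
from h import *
im,c=snap('wrist','w2'); print(tool(), ctrl.get_state()['time_s'])
crop('w1','w1c',220,90,320,280,4)
crop('w2','w2c',200,60,330,260,4)"
```

```text
(array([0.42945192, 0.02165081, 0.22066559]), array([[-4.39863087e-03,  9.99990075e-01, -7.08795293e-04],
       [ 9.99989941e-01,  4.39800593e-03, -8.80855502e-04],
       [-8.77729474e-04, -7.12662721e-04, -9.99999361e-01]])) 2.375
```

View pics/w2.png

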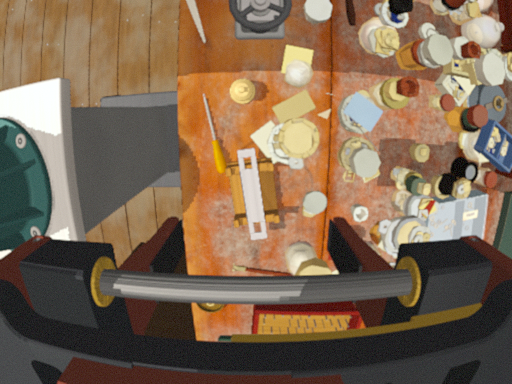

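View pics/w1c.png

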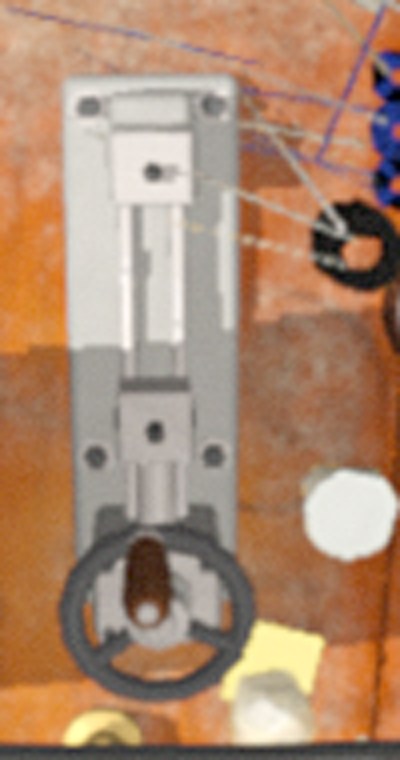

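View pics/w2c.png

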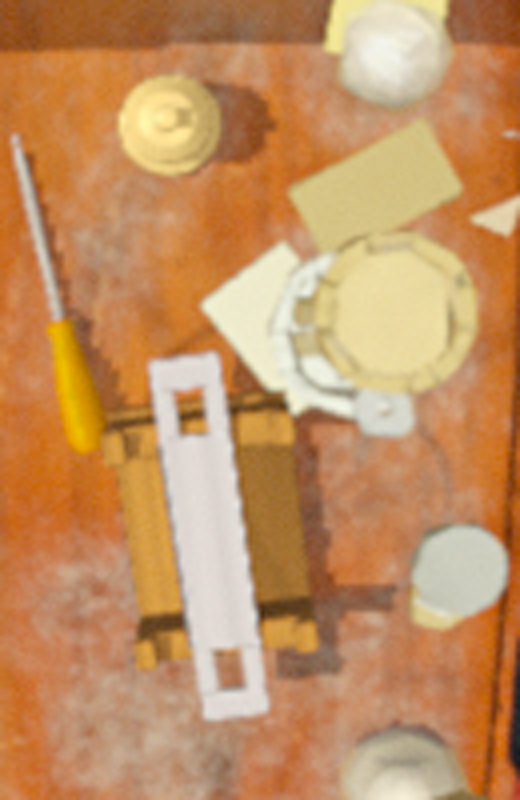

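```bash
cat > m1.py <<'E'
from h import *
im,c=load('wrist','w2')
g=im.astype(int)
sub=np.zeros(im.shape[:2],np.uint8); sub[140:245,230:275]=1
m=((g.min(2)>150)&(g.max(2)-g.min(2)<40)).astype(np.uint8)*sub
n,l,st,ce=cv2.connectedComponentsWithStats(m)
k=1+np.argmax(st[1:,4]); b=(l==k).astype(np.uint8); print('blade px',st[k])
cs,hi=cv2.findContours(b,cv2.RETR_CCOMP,cv2.CHAIN_APPROX_NONE)
for q,h in zip(cs,hi[0]):
    if len(q)<8: continue
    P=np.array([plane(c,uv,.031)[:2] for uv in q[:,0].astype(float)])
    r=cv2.minAreaRect((P*1000).astype(np.float32)); print('hole' if h[3]>=0 else 'outer',r, 'boxcorners',cv2.boxPoints(r).round(1).tolist())
im,c=load('wrist','w1')
def w1(x,y,z): print((x,y,z),plane(c,(220+x/4-.4,90+y/4-.4),z).round(4))
print('fixed pin foot/top'); w1(152,170,.0595); w1(152,174,.05)
print('slide'); w1(154,431,.0595)
print('seat fixed corners'); [w1(x,y,.05) for x,y in((112,130),(191,130),(112,203),(191,203))]
print('seat slide'); [w1(x,y,.05) for x,y in((120,393),(192,393),(120,462),(191,462))]
print('wheel L,R,top,bot'); [w1(x,y,.075) for x,y in((60,612),(253,612),(157,525),(157,700))]
print('handle top'); w1(148,612,.124)
print('bed'); [w1(x,y,.012) for x,y in((66,77),(237,75),(75,480),(237,480))]
E
python3 m1.py
```

```text
blade px [ 238  148   29   92 1416]
outer ((424.9807434082031, -5.308258056640625), (20.701128005981445, 112.45234680175781), 8.207757949829102) boxcorners [[406.70001220703125, 48.900001525878906], [422.79998779296875, -62.400001525878906], [443.29998779296875, -59.5], [427.20001220703125, 51.79999923706055]]
hole ((430.4184265136719, -44.334434509277344), (10.93852710723877, 14.562891006469727), 0.5772516131401062) boxcorners [[424.8999938964844, -37.099998474121094], [425.0, -51.70000076293945], [436.0, -51.599998474121094], [435.79998779296875, -37.0]]
hole ((419.4640808105469, 34.55204772949219), (11.004253387451172, 16.291349411010742), 12.434758186340332) boxcorners [[412.29998779296875, 41.29999923706055], [415.79998779296875, 25.399999618530273], [426.6000061035156, 27.799999237060547], [423.1000061035156, 43.70000076293945]]
fixed pin foot/top
(152, 170, 0.0595) [0.4303 0.348  0.0595]
(152, 174, 0.05) [0.4304 0.3462 0.05  ]
slide
(154, 431, 0.0595) [0.4313 0.2666 0.0595]
seat fixed corners
(112, 130, 0.05) [0.4181 0.3598 0.05  ]
(191, 130, 0.05) [0.4423 0.3599 0.05  ]
(112, 203, 0.05) [0.4181 0.3371 0.05  ]
(191, 203, 0.05) [0.4425 0.3372 0.05  ]
seat slide
(120, 393, 0.05) [0.4205 0.2764 0.05  ]
(192, 393, 0.05) [0.4435 0.2765 0.05  ]
(120, 462, 0.05) [0.4204 0.2533 0.05  ]
(191, 462, 0.05) [0.4435 0.2533 0.05  ]
wheel L,R,top,bot
(60, 612, 0.075) [0.4018 0.2111 0.075 ]
(253, 612, 0.075) [0.463  0.2113 0.075 ]
(157, 525, 0.075) [0.4323 0.241  0.075 ]
(157, 700, 0.075) [0.4328 0.1793 0.075 ]
handle top
(148, 612, 0.124) [0.4295 0.2343 0.124 ]
bed
(66, 77, 0.012) [0.4015 0.3767 0.012 ]
(237, 75, 0.012) [0.4592 0.3776 0.012 ]
(75, 480, 0.012) [0.4034 0.2341 0.012 ]
(237, 480, 0.012) [0.4618 0.2343 0.012 ]
```

```bash
python3 -c "
from h import *
goto(.425,-.005,.09,98.2)
goto(.425,-.005,.030,98.2)"
```

```text
shift [-26.5  -4.5 130.7] rot [-0.04  0.05 -7.95]
shift [-26.5  -4.4 190.7] rot [-0.04  0.05 -7.95]
```

Call:
{"method": "drive_tool", "body": {
  "rows": [
    [[-26,-4,50,0,0,-8,42],[-26,-4,100,0,0,-8,42],[-26,-4,140,0,0,-8,42],[-26,-4,155,0,0,-8,42],[-26,-4,160,0,0,-8,42],[-26,-4,160,0,0,-8,42]]
  ]
}}

```text
time_s: 3.12
tool_pos: [0.426, -0.0038, 0.061]
eef_rot: [0.0, 0.654, 0.757, -0.0]
contact_force: [-0.4, 0.6, 0.1]
grip_width: 0.483
```

```bash
python3 -c "
from h import *
im,c=snap('wrist','w3'); print(tool(), ctrl.get_state()['time_s'])
goto(.425,-.005,.030,98.2)"
```

```text
(array([ 0.42621453, -0.00397945,  0.06129729]), array([[-1.44701517e-01,  9.89475167e-01,  6.03527953e-04],
       [ 9.89474761e-01,  1.44702070e-01, -1.00415160e-03],
       [-1.08091481e-03,  4.51873418e-04, -9.99999314e-01]])) 3.175
shift [-0.8 -1.4 31.3] rot [0.03 0.06 0.12]
```

View pics/w3.png

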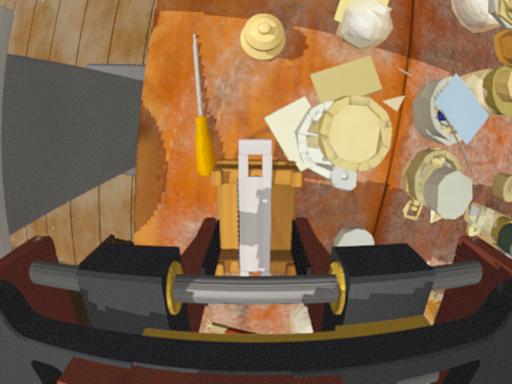

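Call:
{"method": "drive_tool", "body": {
  "rows": [
    [[-1,-1,20,0,0,0,42],[-1,-1,31,0,0,0,42],[-1,-1,31,0,0,0,42],[-1,-1,31,0,0,0,12],[-1,-1,31,0,0,0,12],[-1,-1,31,0,0,0,12],[-1,-1,31,0,0,0,12],[-1,-1,31,0,0,0,12],[-1,-1,0,0,0,0,12],[-1,-1,-40,0,0,0,12],[-1,-1,-70,0,0,0,12],[-1,-1,-70,0,0,0,12]]
  ]
}}

```text
time_s: 4.68
tool_pos: [0.4268, -0.0053, 0.1329]
eef_rot: [0.002, 0.654, 0.757, 0.001]
contact_force: [0.3, -0.6, -1.1]
grip_width: 0.221
```

```bash
python3 -c "
from h import *
im,c=snap('wrist','w4'); print(tool(), ctrl.get_state()['time_s'], ctrl.get_state()['grip_width']*88)
crop('w4','w4c',190,90,330,300,3)
goto(.431,.307,.13,91)"
```

```text
(array([ 0.42577706, -0.00512555,  0.131677  ]), array([[-0.14471345,  0.98947034,  0.00254361],
       [ 0.98947212,  0.1447172 , -0.00135957],
       [-0.00171336,  0.00232009, -0.99999584]])) 4.725 19.188074930401278
shift [308.1  50.3   1.3] rot [0.14 0.09 7.32]
```

View pics/w4c.png

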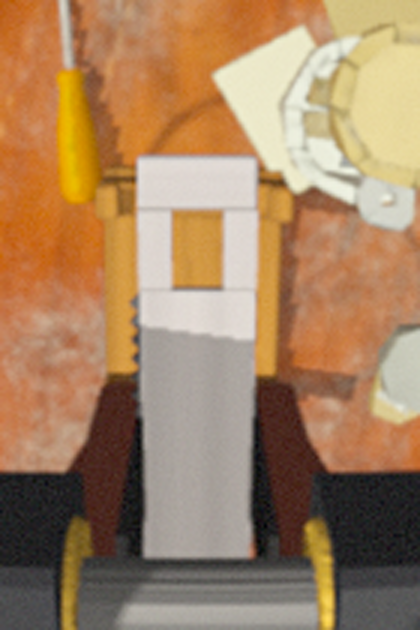

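```bash
python3 - <<'E'
from h import *
m=imaging.camera_model('wrist');M=m['mount'];c=dict(C=M[:3,3],R=M[:3,:3],f=192/np.tan(np.radians(m['vfov'])/2),cx=m['cx'],cy=m['cy'],fe=True)
def t(x,y,k=3,x0=190,y0=90,z=-.001):
    print((x,y),(plane(c,(x0+x/k-.33,y0+y/k-.33),z)*1000).round(1))
for p in((137,156),(255,156),(197,156),(172,209),(223,209),(172,289),(223,289),(139,290),(254,290),(143,555),(255,555)):t(*p)
E
```

```text
(137, 156) [ 56.1 -10.4  -1. ]
(255, 156) [56.1  9.1 -1. ]
(197, 156) [56.1 -0.5 -1. ]
(172, 209) [47.2 -4.7 -1. ]
(223, 209) [47.2  3.8 -1. ]
(172, 289) [33.5 -4.7 -1. ]
(223, 289) [33.5  3.9 -1. ]
(139, 290) [ 33.3 -10.3  -1. ]
(254, 290) [33.3  9.2 -1. ]
(143, 555) [-18.6 -10.7  -1. ]
(255, 555) [-18.6  10.5  -1. ]
```

Call:
{"method": "drive_tool", "body": {
  "rows": [
    [[10,5,-40,0,0,0,12],[60,15,-40,0,0,2,12],[120,25,-40,0,0,4,12],[180,33,-40,0,0,6,12],[240,42,-40,0,0,7,12],[290,49,-40,0,0,7.3,12],[308,50,-40,0,0,7.3,12],[308,50,-40,0,0,7.3,12],[308,50,0,0,0,7.3,12],[308,50,35,0,0,7.3,12],[308,50,45,0,0,7.3,12],[308,50,45,0,0,7.3,12]]
  ]
}}

```text
time_s: 6.22
tool_pos: [0.4306, 0.3054, 0.0859]
eef_rot: [0.001, 0.701, 0.713, -0.001]
contact_force: [0.4, 0.5, -1.3]
grip_width: 0.22
```

```bash
python3 -c "
from h import *
im,c=snap('wrist','w5'); print(tool(), ctrl.get_state()['time_s'], ctrl.get_state()['grip_width']*88)
crop('w5','w5c',190,90,330,290,4)
goto(.431,.307,.085,91)"
```

```text
(array([0.43128444, 0.30612215, 0.08677598]), array([[-0.01680317,  0.99985502,  0.00275545],
       [ 0.99985773,  0.01680715, -0.00142667],
       [-0.00147278,  0.00273109, -0.99999519]])) 6.275 19.457338746054035
shift [ 0.9 -0.3  1.8] rot [ 0.16  0.08 -0.04]
```

View pics/w5c.png

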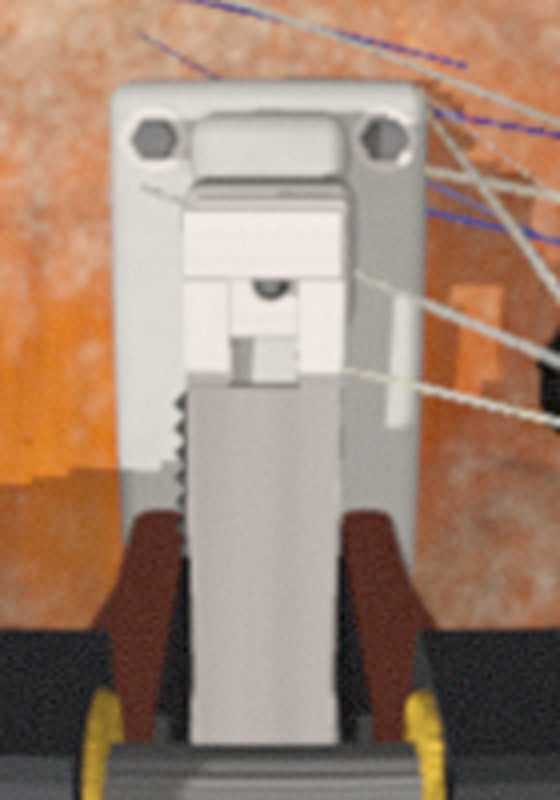

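```bash
python3 - <<'E'
from h import *
im,c=load('wrist','w5')
def w(x,y,z): 
    P=plane(c,(190+x/4-.375,90+y/4-.375),z); print((x,y,z),P.round(4)); return P
print('stud'); w(270,282,.0595); w(270,298,.0595); w(250,282,.0595); w(290,282,.0595)
print('slot');[w(x,y,.0878) for x,y in((230,278),(299,278),(230,384),(299,384))]
print('seat');[w(x,y,.05) for x,y in((231,335),(299,335))]
print('bed'); [w(x,y,.012) for x,y in((112,150),(425,150),(120,480),(415,480))]
print('blade edges',[w(x,y,.0878)[0] for x,y in((184,212),(347,212),(189,600),(340,600))])
E
```

```text
stud
(270, 282, 0.0595) [0.4305 0.3478 0.0595]
(270, 298, 0.0595) [0.4305 0.3453 0.0595]
(250, 282, 0.0595) [0.4275 0.3477 0.0595]
(290, 282, 0.0595) [0.4334 0.3478 0.0595]
slot
(230, 278, 0.0878) [0.4252 0.3528 0.0878]
(299, 278, 0.0878) [0.4338 0.353  0.0878]
(230, 384, 0.0878) [0.4254 0.3393 0.0878]
(299, 384, 0.0878) [0.4341 0.3394 0.0878]
seat
(231, 335, 0.05) [0.4246 0.3376 0.05  ]
(299, 335, 0.05) [0.4353 0.3378 0.05  ]
bed
(112, 150, 0.012) [0.4011 0.3646 0.012 ]
(425, 150, 0.012) [0.4593 0.3656 0.012 ]
(120, 480, 0.012) [0.402  0.3001 0.012 ]
(415, 480, 0.012) [0.4603 0.3011 0.012 ]
(184, 212, 0.0878) [0.4195 0.361  0.0878]
(347, 212, 0.0878) [0.4395 0.3613 0.0878]
(189, 600, 0.0878) [0.4201 0.3093 0.0878]
(340, 600, 0.0878) [0.4404 0.3096 0.0878]
blade edges [np.float64(0.4194962029603339), np.float64(0.43950797494384375), np.float64(0.4201242360888864), np.float64(0.4404019201468589)]
```

```bash
python3 -c "
from h import *
s=ctrl.get_state();print(s['contact_force'],s['tool_pos'])
goto(.4322,.307,.056,91)"
```

```text
[-1.05979327  1.37362371 -0.90843557] [0.43128444 0.30612215 0.08677598]
shift [ 0.9  0.8 30.8] rot [ 0.16  0.08 -0.04]
```

Call:
{"method": "drive_tool", "body": {
  "rows": [
    [[0.9,0.8,5,0.15,0.1,0,12],[0.9,0.8,12,0.15,0.1,0,12],[0.9,0.8,18,0.15,0.1,0,12],[0.9,0.8,24,0.15,0.1,0,12],[0.9,0.8,28,0.15,0.1,0,12],[0.9,0.8,31,0.15,0.1,0,12],[0.9,0.8,31,0.15,0.1,0,12]]
  ]
}}

```text
time_s: 7.15
tool_pos: [0.432, 0.3069, 0.0555]
eef_rot: [-0.0, 0.701, 0.713, -0.0]
contact_force: [-0.5, 0.4, -0.7]
grip_width: 0.219
```

```bash
python3 -c "
from h import *
im,c=snap('wrist','w6'); s=ctrl.get_state();print(s['contact_force'],s['tool_pos'],s['torque'],s['grip_width']*88)
crop('w6','w6c',190,90,330,290,4)
goto(.4322,.307,.0515,91)"
```

```text
[-0.00366419 -0.23342835 -0.17911209] [0.43213372 0.30703399 0.05569092] [-0.06231009  0.03084406 -0.05001718] 18.868614177524247
shift [-0.   0.1  4.2] rot [ 0.   -0.01 -0.03]
```

View pics/w6c.png

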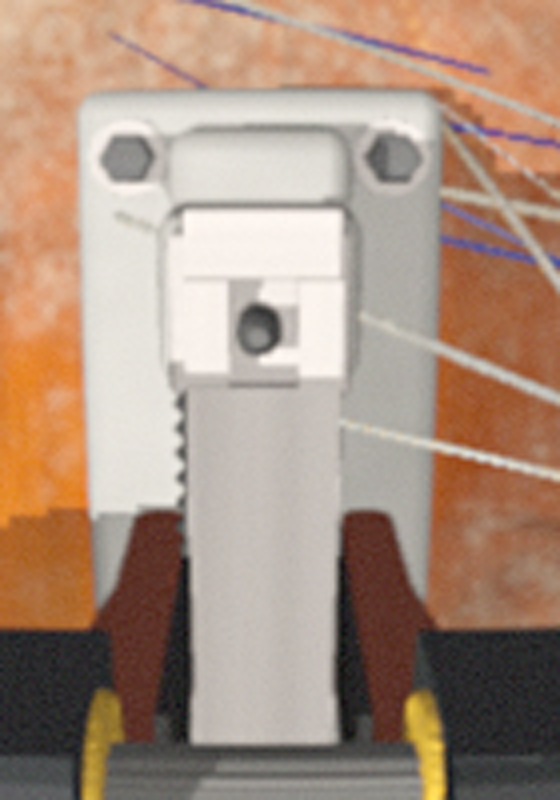

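Call:
{"method": "drive_tool", "body": {
  "rows": [
    [[-0.5,-0.5,0.5,0,0,0,12],[-0.5,-0.5,2,0,0,0,12],[-0.5,-0.5,3,0,0,0,12],[-0.5,-0.5,3.5,0,0,0,12],[-0.5,-0.5,3.5,0,0,0,12]]
  ]
}}

```text
time_s: 7.82
tool_pos: [0.4317, 0.3065, 0.0526]
eef_rot: [-0.0, 0.701, 0.713, 0.0]
contact_force: [-1.2, -0.8, 4.9]
grip_width: 0.222
```

```bash
python3 -c "
from h import *
im,c=snap('wrist','w7'); s=ctrl.get_state();print(s['contact_force'],s['tool_pos'],s['torque'],s['grip_width']*88)
crop('w7','w7c',190,90,330,290,4)
im,c=snap('side','s7');crop('s7','s7c',210,130,270,210,8)"
```

```text
[-0.56956332 -0.27803839  5.33196002] [0.43167327 0.30653069 0.05256556] [-0.16495998  0.2667123   0.03498117] 19.17744451183666
```

View pics/w7c.png

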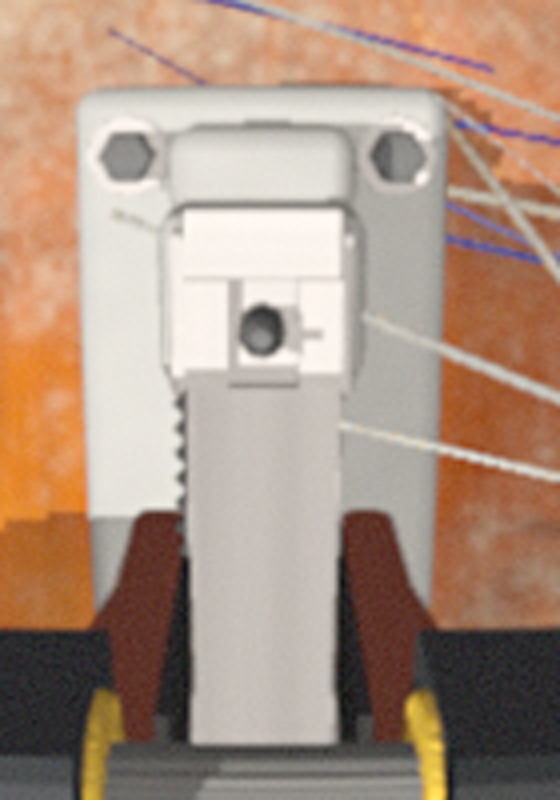

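View pics/s7c.png

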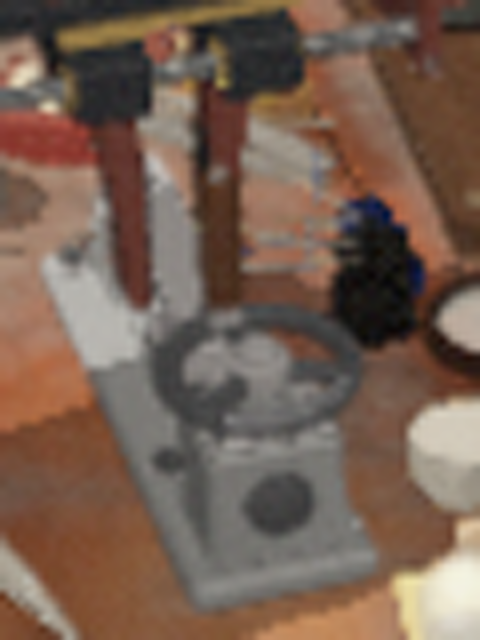

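Call:
{"method": "drive_tool", "body": {
  "rows": [
    [[0,0,0,0,0,0,36],[0,0,0,0,0,0,36],[0,0,0,0,0,0,36],[0,0,0,0,0,0,36],[0,0,-20,0,0,0,36],[0,0,-50,0,0,0,36],[-10,0,-90,0,0,0,36],[-30,0,-130,0,0,0,36],[-30,0,-130,0,0,0,36]]
  ]
}}

```text
time_s: 9.05
tool_pos: [0.4341, 0.2766, 0.1854]
eef_rot: [0.001, 0.701, 0.713, 0.003]
contact_force: [-0.8, 0.7, 0.6]
grip_width: 0.412
```

```bash
python3 -c "
from h import *
im,c=snap('wrist','w8'); s=ctrl.get_state();print(s['contact_force'],s['tool_pos'],s['torque'],s['grip_width']*88)
crop('w8','w8c',200,60,320,260,4)"
```

```text
[-0.42726374 -0.79116664 -0.23690513] [0.43300521 0.27656627 0.18367751] [-0.03287079  0.0478014  -0.01037665] 36.327026782118395
```

View pics/w8c.png

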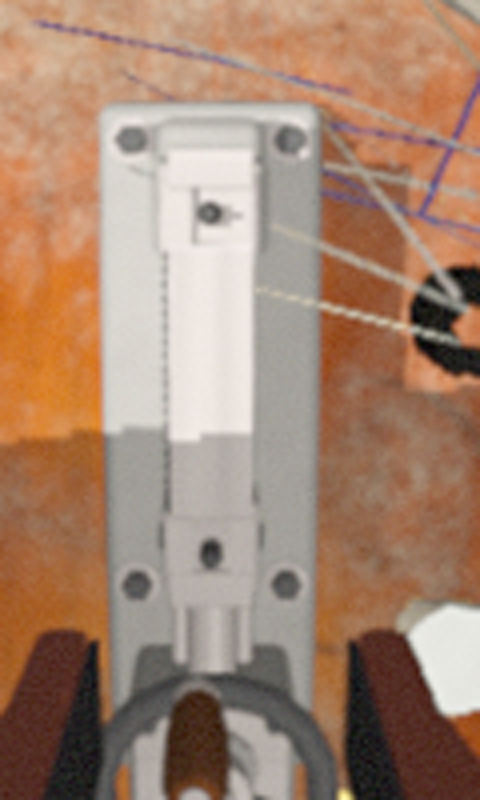

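```bash
python3 - <<'E'
from h import *
im,c=load('wrist','w8')
def w(x,y,z): 
    P=plane(c,(200+x/4-.375,60+y/4-.375),z); print((x,y,z),P.round(4)); return P
w(200,695,.078);w(196,798,.124)
print('studs');w(210,213,.0595);w(211,552,.0595)
print('rim left/right');w(98,780,.075);w(338,780,.075);w(215,675,.075)
im,c=load('wrist','w1')
def w1(x,y,z): print((x,y,z),plane(c,(220+x/4-.4,90+y/4-.4),z).round(4))
w1(147,543,.078);w1(148,612,.124);w1(148,580,.101)
# expected px for handle at guess
for z in (.078,.101,.124): print(proj(c,(.4297,.2348,z)), (proj(c,(.4297,.2348,z))-[220,90]+.4)*4)
E
```

```text
(200, 695, 0.078) [0.4295 0.2375 0.078 ]
(196, 798, 0.124) [0.4293 0.2348 0.124 ]
studs
(210, 213, 0.0595) [0.4302 0.347  0.0595]
(211, 552, 0.0595) [0.4316 0.2668 0.0595]
rim left/right
(98, 780, 0.075) [0.4048 0.2131 0.075 ]
(338, 780, 0.075) [0.4632 0.2139 0.075 ]
(215, 675, 0.075) [0.4329 0.2414 0.075 ]
(147, 543, 0.078) [0.4292 0.2362 0.078 ]
(148, 612, 0.124) [0.4294 0.2343 0.124 ]
(148, 580, 0.101) [0.4295 0.2338 0.101 ]
[256.72096335 226.39201997] [148.48385341 547.16807989]
[256.77513848 233.81755905] [148.70055392 576.8702362 ]
[256.83582214 242.20995696] [148.94328857 610.43982783]
```

```bash
python3 -c "
from h import *
goto(.4296,.2346,.16,91)
goto(.4296,.2346,.104,91)"
```

```text
shift [-41.9  -4.1  23.6] rot [ 0.17 -0.09 -0.09]
shift [-42.   -4.3  79.6] rot [ 0.17 -0.09 -0.09]
```

Call:
{"method": "drive_tool", "body": {
  "rows": [
    [[-25,-3,0,0.2,0,0,36],[-42,-4,10,0.2,0,0,36],[-42,-4,24,0.2,0,0,36],[-42,-4,24,0.2,0,0,36],[-42,-4.2,45,0.2,0,0,36],[-42,-4.2,70,0.2,0,0,36],[-42,-4.2,79,0.2,0,0,36],[-42,-4.2,79,0.2,0,0,36]]
  ]
}}

```text
time_s: 10.1
tool_pos: [0.4294, 0.2349, 0.1041]
eef_rot: [-0.001, 0.701, 0.713, -0.0]
contact_force: [0.4, 0.2, -0.3]
grip_width: 0.408
```

```bash
python3 -c "
from h import *
im,c=snap('wrist','w9'); s=ctrl.get_state();print(s['contact_force'],s['tool_pos'],s['torque'],s['joint_positions'])
print(proj(c,(.4296,.2346,.124)))
goto(.4296,.2346,.104,91)"
```

```text
[ 0.1058389   0.09137226 -0.46245044] [0.42991262 0.23500492 0.104744  ] [-0.12636333  0.05991814  0.00024098] [0.35782625 0.37369963 1.89014514 0.00229179 0.87771087 0.34010665]
[256.55304526 262.74342017]
shift [-0.4 -0.3  0.7] rot [-0.03 -0.1  -0.07]
```

View pics/w9.png

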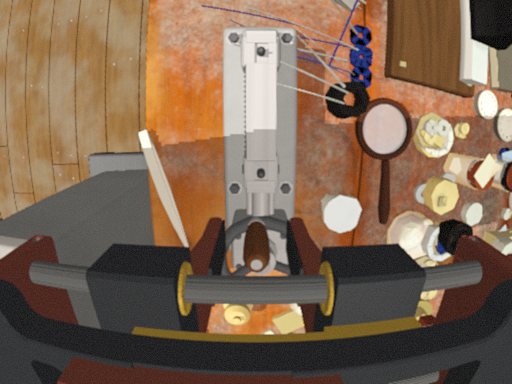

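Call:
{"method": "drive_tool", "body": {
  "rows": [
    [[0,0,0,0,0,0,8],[0,0,0,0,0,0,8],[0,0,0,0,0,0,8],[0,0,0,0,0,0,8],[0,0,0,0,0,0,8],[0,0,0,0,0,0,8]]
  ]
}}

```text
time_s: 10.9
tool_pos: [0.4298, 0.2351, 0.1052]
eef_rot: [-0.001, 0.701, 0.713, 0.001]
contact_force: [-2.0, 0.1, 6.2]
grip_width: 0.152
```

```bash
cat > circ.py <<'E'
from h import *
import sys
s=ctrl.get_state();p,Rt=tool()
ax=np.array([.4327,.2085]);r=.0262
d=p[:2]-ax; th=np.degrees(np.arctan2(d[1],d[0])); print('t',s['time_s'],'r',np.hypot(*d)*1000,'th',th.round(1),'F',s['contact_force'].round(2),'grip',(s['grip_width']*88).round(1),'z',p[2].round(4))
a=np.radians(th); tg=np.array([np.sin(a),-np.cos(a)]);rd=np.array([np.cos(a),np.sin(a)])
print('push tangential',-(s['contact_force'][:2]@tg).round(2),'radial',-(s['contact_force'][:2]@rd).round(2))
step=float(sys.argv[1]);n=int(sys.argv[2]);z=.1045
for i in range(1,n+1):
    b=np.radians(th-step*i); q=np.array([*(ax+r*np.array([np.cos(b),np.sin(b)])),z]); print((Rt.T@(q-p)*1000).round(1))
E
python3 circ.py 6 8
```

```text
Traceback (most recent call last):
  File "circ.py", line 5, in <module>
    d=p[:2]-ax; th=np.degrees(np.arctan2(d[1],d[0])); print('t',s['time_s'],'r',np.hypot(*d)*1000,'th',th.round(1),'F',s['contact_force'].round(2),'grip',(s['grip_width']*88).round(1),'z',p[2].round(4))
                                                                                                                                                          ^^^^^^^^^^^^^^^^^^^^^^^^^^
AttributeError: 'float' object has no attribute 'round'
```

```bash
sed -i "s/(s\['grip_width'\]\*88).round(1)/round(s['grip_width']*88,1)/; s/-(s\['contact_force'\]\[:2\]@tg).round(2)/-(s['contact_force'][:2]@tg)/; s/-(s\['contact_force'\]\[:2\]@rd).round(2)/-(s['contact_force'][:2]@rd)/" circ.py; python3 circ.py 6 8
```

```text
t 10.9 r 26.788682172842403 th 96.1 F [-2.02  0.15  6.21] grip 13.4 z 0.1052
push tangential 1.987711596666149 radial -0.3646174144157454
[-0.5  2.8  0.7]
[-0.7  5.5  0.7]
[-1.1  8.2  0.7]
[-1.9 10.9  0.7]
[-2.9 13.4  0.7]
[-4.2 15.8  0.7]
[-5.7 18.1  0.7]
[-7.4 20.2  0.7]
```

Call:
{"method": "drive_tool", "body": {
  "rows": [
    [[-0.5,2.8,0,0,0,0,8],[-0.7,5.5,0,0,0,0,8],[-1.1,8.2,0,0,0,0,8],[-1.9,10.9,0,0,0,0,8],[-2.9,13.4,0,0,0,0,8],[-4.2,15.8,0,0,0,0,8],[-5.7,18.1,0,0,0,0,8],[-7.4,20.2,0,0,0,0,8]]
  ]
}}

```text
time_s: 11.9
tool_pos: [0.4491, 0.2297, 0.1053]
eef_rot: [-0.002, 0.702, 0.712, 0.001]
contact_force: [-4.9, 8.6, 2.3]
grip_width: 0.152
```

```bash
python3 circ.py 7 7
```

```text
t 11.9 r 26.842969001117524 th 52.3 F [-4.85  8.61  2.34] grip 13.4 z 0.1053
push tangential 9.099015147247096 radial -3.845377419252062
[-2.6  2.   0.8]
[-5.1  4.1  0.8]
[-7.7  5.9  0.8]
[-10.6   7.3   0.7]
[-13.6   8.4   0.7]
[-16.7   9.1   0.7]
[-19.9   9.5   0.7]
```

```bash
sed -i 's/r=.0262/r=.0267/;s/z=.1045/z=.105/' circ.py; python3 circ.py 7 7
```

```text
t 11.9 r 26.842969001117524 th 52.3 F [-4.85  8.61  2.34] grip 13.4 z 0.1053
push tangential 9.099015147247096 radial -3.845377419252062
[-2.3  2.3  0.3]
[-4.8  4.5  0.3]
[-7.5  6.3  0.3]
[-10.4   7.8   0.2]
[-13.4   8.9   0.2]
[-16.6   9.6   0.2]
[-19.9  10.    0.2]
```

Call:
{"method": "drive_tool", "body": {
  "rows": [
    [[-2.3,2.3,0,0,0,0,8],[-4.8,4.5,0,0,0,0,8],[-7.5,6.3,0,0,0,0,8],[-10.4,7.8,0,0,0,0,8],[-13.4,8.9,0,0,0,0,8],[-16.6,9.6,0,0,0,0,8],[-19.9,10,0,0,0,0,8]]
  ]
}}

```text
time_s: 12.78
tool_pos: [0.4591, 0.2116, 0.1053]
eef_rot: [-0.004, 0.702, 0.712, 0.002]
contact_force: [-2.9, 9.0, 1.1]
grip_width: 0.153
```

```bash
python3 circ.py 7 6
```

```text
t 12.775 r 26.57186614803802 th 6.7 F [-2.87  9.01  1.11] grip 13.5 z 0.1053
push tangential 9.282128059677806 radial 1.8000222026618375
[-3.2  0.3  0.3]
[-6.5  0.   0.3]
[-9.7 -0.6  0.2]
[-12.8  -1.7   0.2]
[-15.7  -3.1   0.2]
[-18.5  -4.8   0.2]
```

Call:
{"method": "drive_tool", "body": {
  "rows": [
    [[-3.2,0.2,0,0,0,0,8],[-6.5,-0.1,0,0,0,0,8],[-9.7,-0.7,0,0,0,0,8],[-12.8,-1.8,0,0,0,0,8],[-15.7,-3.2,0,0,0,0,8],[-18.5,-4.9,0,0,0,0,8]]
  ]
}}

```text
time_s: 13.52
tool_pos: [0.4551, 0.1951, 0.1053]
eef_rot: [-0.004, 0.703, 0.711, 0.004]
contact_force: [-1.6, 11.5, -2.2]
grip_width: 0.153
```

```bash
python3 circ.py 7 5; python3 -c "
from h import *
snap('wrist','w10')"
```

```text
t 13.525 r 26.080337253501042 th -30.9 F [-1.62 11.53 -2.18] grip 13.5 z 0.1053
push tangential 9.062363793985812 radial 7.316954063328018
[-3.  -1.3  0.3]
[-5.4 -3.5  0.3]
[-7.5 -6.   0.3]
[-9.4 -8.7  0.2]
[-10.8 -11.6   0.2]
```

View pics/w10.png

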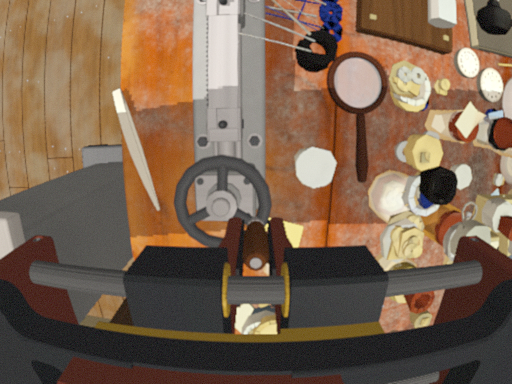

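```bash
sed -i 's/r=.0267/r=.0260/;s/\[.4327,.2085\]/[.4330,.2093]/' circ.py; python3 circ.py 7 5
```

```text
t 13.575 r 26.24423657708814 th -33.6 F [-0.85  9.93 -2.55] grip 13.3 z 0.1053
push tangential 7.80272445123602 radial 6.198070714170616
[-2.4 -2.1  0.3]
[-4.6 -4.4  0.3]
[-6.6 -6.9  0.3]
[-8.2 -9.6  0.3]
[ -9.5 -12.5   0.2]
```

Call:
{"method": "drive_tool", "body": {
  "rows": [
    [[-2.4,-2.1,0,0,0,0,8],[-4.6,-4.4,0,0,0,0,8],[-6.6,-6.9,0,0,0,0,8],[-8.2,-9.6,0,0,0,0,8]]
  ]
}}

```text
time_s: 14.08
tool_pos: [0.4483, 0.1881, 0.1055]
eef_rot: [-0.004, 0.703, 0.711, 0.007]
contact_force: [5.9, 7.1, -9.5]
grip_width: 0.153
```

```bash
python3 circ.py 7 5
```

```text
t 14.075 r 26.115169898210254 th -54.2 F [ 5.87  7.08 -9.5 ] grip 13.5 z 0.1055
push tangential 8.900288192431319 radial 2.300035712384975
[-1.6 -2.8  0.4]
[-2.9 -5.7  0.4]
[-3.9 -8.7  0.4]
[ -4.5 -11.8   0.3]
[ -4.7 -15.    0.3]
```

```bash
cat >> circ.py <<'E'
goto(*p,float(sys.argv[3]) if len(sys.argv)>3 else 90.4); print('turned rad',np.radians(97.1-th))
E
python3 circ.py 7 4
```

```text
t 14.075 r 26.115169898210254 th -54.2 F [ 5.87  7.08 -9.5 ] grip 13.5 z 0.1055
push tangential 8.900288192431319 radial 2.300035712384975
[-1.6 -2.8  0.4]
[-2.9 -5.7  0.4]
[-3.9 -8.7  0.4]
[ -4.5 -11.8   0.3]
shift [0. 0. 0.] rot [ 0.27 -0.84  0.27]
turned rad 2.6398200179767493
```

Call:
{"method": "drive_tool", "body": {
  "rows": [
    [[-1.6,-2.8,0.3,0.1,-0.3,0,8],[-2.9,-5.7,0.5,0.2,-0.6,0,8],[-3.9,-8.7,0.5,0.2,-0.8,0,8],[-4.5,-11.8,0.5,0.2,-0.8,0,8]]
  ]
}}

```text
time_s: 14.58
tool_pos: [0.4413, 0.1847, 0.1054]
eef_rot: [0.003, 0.703, 0.711, 0.005]
contact_force: [10.2, 1.8, -9.6]
grip_width: 0.152
```

```bash
python3 circ.py 7 4
```

```text
t 14.575 r 25.947571314112224 th -71.4 F [10.19  1.79 -9.62] grip 13.4 z 0.1054
push tangential 10.223315729242108 radial -1.5571197952550258
[-0.8 -3.1  0.4]
[-1.3 -6.2  0.4]
[-1.3 -9.4  0.3]
[ -0.9 -12.5   0.3]
shift [0. 0. 0.] rot [ 0.58 -0.16  0.27]
turned rad 2.940695178819234
```

Call:
{"method": "drive_tool", "body": {
  "rows": [
    [[-0.8,-3.1,0.4,0.3,0,0,8],[-1.3,-6.2,0.7,0.5,-0.1,0,8],[-1.3,-9.4,0.7,0.5,-0.1,0,8],[-0.9,-12.5,0.7,0.5,-0.1,0,8]]
  ]
}}

```text
time_s: 15.08
tool_pos: [0.4342, 0.1835, 0.1054]
eef_rot: [0.004, 0.703, 0.712, 0.004]
contact_force: [11.4, -5.4, -6.7]
grip_width: 0.153
```

```bash
python3 circ.py 7 4
```

```text
t 15.075 r 25.804933218797437 th -87.4 F [11.37 -5.41 -6.73] grip 13.5 z 0.1054
push tangential 11.10963409520828 radial -5.919510947857664
[-0.1 -3.2  0.4]
[ 0.4 -6.3  0.4]
[ 1.2 -9.4  0.3]
[  2.4 -12.3   0.3]
shift [0. 0. 0.] rot [ 0.64 -0.05  0.33]
turned rad 3.220266031029742
```

Call:
{"method": "drive_tool", "body": {
  "rows": [
    [[-0.4,-3.2,0.4,0.3,0,0,8],[-0.1,-6.3,0.6,0.6,0,0,8],[0.8,-9.4,0.6,0.6,0,0,8],[2.0,-12.3,0.6,0.6,0,0,8]]
  ]
}}

```text
time_s: 15.58
tool_pos: [0.4265, 0.1844, 0.1054]
eef_rot: [0.004, 0.702, 0.712, 0.003]
contact_force: [10.2, -9.8, -4.2]
grip_width: 0.155
```

```bash
python3 circ.py 7 4
```

```text
t 15.575 r 25.744489381299086 th -104.6 F [10.18 -9.79 -4.2 ] grip 13.6 z 0.1054
push tangential 12.315859416820096 radial -6.906676382361282
[ 0.8 -3.1  0.4]
[ 2.2 -5.9  0.3]
[ 3.9 -8.6  0.3]
[  5.9 -11.    0.3]
shift [0. 0. 0.] rot [0.52 0.05 0.41]
turned rad 3.5201692870030605
```

Call:
{"method": "drive_tool", "body": {
  "rows": [
    [[0.2,-3.2,0.2,0.3,0,0,8],[1.5,-6.1,0.4,0.5,0,0,8],[3.2,-8.8,0.4,0.5,0,0,8],[5.2,-11.2,0.4,0.5,0,0,8]]
  ]
}}

```text
time_s: 16.08
tool_pos: [0.4187, 0.1879, 0.1054]
eef_rot: [0.004, 0.701, 0.713, 0.001]
contact_force: [7.6, -11.4, -3.2]
grip_width: 0.156
```

```bash
python3 circ.py 7 4
```

```text
t 16.075 r 25.747361526587937 th -123.7 F [  7.58 -11.44  -3.18] grip 13.7 z 0.1054
push tangential 12.6589412226071 radial -5.3102632457018215
[ 1.8 -2.6  0.3]
[ 4.  -4.9  0.3]
[ 6.5 -6.8  0.3]
[ 9.2 -8.5  0.3]
shift [0. 0. 0.] rot [0.37 0.21 0.51]
turned rad 3.8537551213197214
```

Call:
{"method": "drive_tool", "body": {
  "rows": [
    [[1.4,-2.9,0.2,0.2,0.1,0,8],[3.6,-5.2,0.3,0.4,0.2,0,8],[6.1,-7.1,0.3,0.4,0.2,0,8],[8.8,-8.8,0.3,0.4,0.2,0,8]]
  ]
}}

```text
time_s: 16.58
tool_pos: [0.412, 0.1944, 0.1053]
eef_rot: [0.003, 0.701, 0.713, -0.0]
contact_force: [5.4, -13.0, -0.4]
grip_width: 0.153
```

```bash
python3 circ.py 7 4
```

```text
t 16.575 r 25.766626866772608 th -144.8 F [  5.4  -13.02  -0.43] grip 13.4 z 0.1053
push tangential 13.747284949607822 radial -3.1088097801816406
[ 2.6 -1.8  0.3]
[ 5.5 -3.1  0.3]
[ 8.5 -4.   0.3]
[11.7 -4.5  0.3]
shift [0. 0. 0.] rot [0.18 0.23 0.62]
turned rad 4.2211043068116005
```

Call:
{"method": "drive_tool", "body": {
  "rows": [
    [[2.5,-1.9,0.1,0,0,0,8],[4.7,-3.0,0.2,0,0,0,8],[5.3,-3.2,0.2,0,0,0,8]]
  ]
}}

```text
time_s: 16.95
tool_pos: [0.4101, 0.1975, 0.1053]
eef_rot: [0.005, 0.7, 0.714, -0.001]
contact_force: [5.1, -13.7, 1.4]
grip_width: 0.15
```

```bash
python3 circ.py 7 4
```

```text
t 16.95 r 25.80784813932375 th -152.7 F [  5.08 -13.71   1.42] grip 13.2 z 0.1053
push tangential 14.51320804242739 radial -1.7736664450564952
[ 2.8 -1.4  0.3]
[ 5.9 -2.3  0.3]
[ 9.  -2.7  0.2]
[12.2 -2.8  0.2]
shift [0. 0. 0.] rot [0.32 0.47 0.75]
turned rad 4.359614270964807
```

Call:
{"method": "drive_tool", "body": {
  "rows": [
    [[0,0,0,0,0,0,34],[0,0,0,0,0,0,34],[0,0,0,0,0,0,34],[0,0,0,0,0,0,34],[0,0,-20,0,0,0,34],[0,0,-50,0,0,0,34],[20,10,-90,0,0,0,34],[60,20,-120,0,0,0,34],[80,22,-130,0,0,0,34],[80,22,-130,0,0,0,34],[80,22,-130,0,0,0,34]]
  ]
}}

```text
time_s: 18.32
tool_pos: [0.4282, 0.2776, 0.233]
eef_rot: [0.004, 0.7, 0.714, -0.003]
contact_force: [0.2, 0.3, 0.2]
grip_width: 0.387
```

```bash
python3 - <<'E'
from h import *
im,c=snap('wrist','w11'); s=ctrl.get_state();print(s['time_s'],s['contact_force'],s['tool_pos'])
crop('w11','w11c',190,70,330,260,4)
print([proj(c,P).round(1) for P in((.4303,.3475,.0595),(.4317,.2605,.0595))])
E
```

```text
18.375 [-0.41348545 -0.32418208 -0.03839128] [0.42826958 0.27746906 0.23306538]
[array([258.8, 111.5]), array([258.3, 190.2])]
```

View pics/w11c.png

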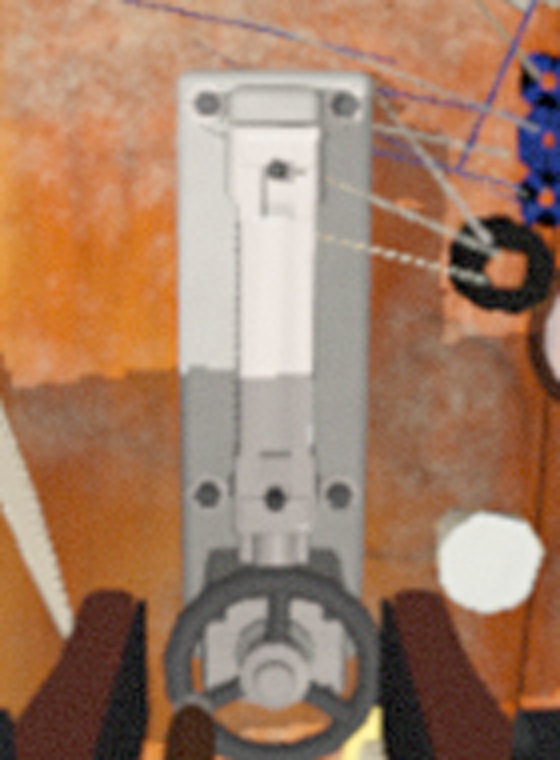

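```bash
python3 - <<'E'
from h import *
im,c=load('wrist','w11')
def w(x,y,z): 
    P=plane(c,(190+x/4-.375,70+y/4-.375),z); print((x,y,z),P.round(4)); return P
a=w(278,170,.0595);b=w(275,498,.0595);print(np.linalg.norm(a-b))
w(275,675,.075); w(197,712,.078)
print('blade edges');w(236,215,.053);w(316,215,.053);w(238,440,.053);w(314,440,.053)
im,c=snap('top','top2'); crop('top2','top2c',150,140,350,240,4)
E
```

```text
(278, 170, 0.0595) [0.4306 0.3468 0.0595]
(275, 498, 0.0595) [0.4319 0.2559 0.0595]
0.09094714114116205
(275, 675, 0.075) [0.4328 0.2085 0.075 ]
(197, 712, 0.078) [0.411  0.1978 0.078 ]
blade edges
(236, 215, 0.053) [0.4195 0.3342 0.053 ]
(316, 215, 0.053) [0.4414 0.3347 0.053 ]
(238, 440, 0.053) [0.4211 0.2709 0.053 ]
(314, 440, 0.053) [0.4426 0.2713 0.053 ]
```

View pics/top2c.png

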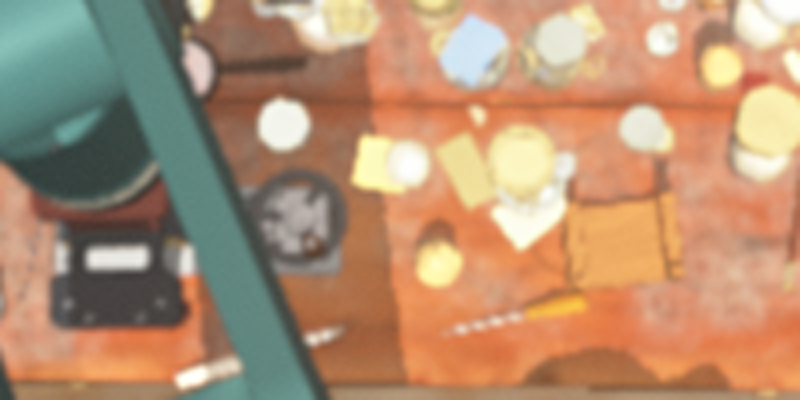

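```bash
python3 -c "
from plant import ctrl
print(ctrl.sign_off())"
```

```text
the job is handed in; nothing more can be done
None
```

The blade is on the saw and wound taut, and I handed the job in at about 18.4 s of the 61 s allowed. No verdict was reported.

- **Fitting:** I lifted the blade off the rest, dropped its slots over both studs until I felt the seats at about 5 N, and let go. The wrist picture afterwards showed the blade lying on both seats with a stud through each slot.
- **Winding:** I turned the handle clockwise by about 4.36 rad in total. The push along its circle read about 9.0 N running free, began to climb at about 2.5 rad, and ended at 14.5 N. That is about 5.5 N above free, or roughly 50 N of blade tension by your figures. The angle past taut, about 1.9 rad, agrees with that.
- **After letting go:** The handle stayed where it was left and the tool force was about zero. The last wrist picture showed the blade straight, with the studs drawn to the outer slot ends. In the last top view the driver, pot and bottles by the rest were in place, but the arm hid part of the bench, so I did not check every bystander.

**Readings that disagreed:**
- The free push read 9 N, where 7 to 8 N was stated. I therefore judged the tension by the rise and not by the absolute value.
- The final stud spacing measured 90.9 mm, where 88 mm is expected. I put this down to picture error, since one pixel is about 1 mm there, but did not check it further.

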